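Roll a guide roller home under its sprung catch with a push paddle

TASK

Pick up the red and grey push paddle from its black pad and, without the gripper or arm touching the roller, push the blue-banded roller gently and slowly along the track, never lifting it, past the sprung orange catch until it is home against the end stop. Hold it there with a light, steady push of about 9 newtons for a second (never more than 18). Then stand the paddle upright on its black pad again and let go, leaving everything else on the bench where it is.

Things in the scene. Friction and masses are not known exactly. Their poses are not given: they have to be found in the camera images.
- track: Roller track fixed to the bench, 320 mm long. Origin: underside centre. +x runs along the channel from its open end (x = -150 mm) to the stop, z up. Dark floor 20 mm above the bench; side walls 6 mm thick, 63 mm apart inside, tops 30 mm above the bench; base plate 110 mm wide, 8 mm high. The roller lies across the channel, starting at x = -60 to -15 mm.
- seat (a point): Where the roller's centre lies when home, touching the stop: track (85, 0, 38) mm. The stop is a rigid black block 66 mm wide, its flat face at track x = +103 mm, its top 56 mm above the bench.
- catch (a joint): Angle of the orange sprung catch (rad): 0 = down (shut), grows as it lifts. Roller pins pushed towards the stop meet its sloping hooks with the roller some 18 mm before the seat, lift them about 0.04 rad, pass the highest point 7 mm before the seat; then the hooks snap down behind the pins. Passing takes some 3 to 7 N; if left earlier, the spring may push the roller back out.
- catch_nose (a point): Midway between the lowest points of the catch's two hooks: track (78, 0, 44) mm when shut. The catch is a wire bail 6 mm thick, hinged behind the stop at track (150, 0, 52) mm, one hook each side, 41.5 mm off the channel's middle (77 mm gap between), hook tops 54 mm and crossbar top 67 mm above the bench.
- roller: The roller to seat: white plastic cylinder with two BLUE bands, 36 mm diameter, 60 mm long, with a 12 mm steel pin sticking out 18 mm at each end; about 0.1 kg. Origin at its centre, 38 mm above the bench; its y axis is the axle, x and z turn as it rolls.
- pad: Black rubber pad, 120 x 100 mm, 4 mm thick, fixed to the bench; origin under its centre. The paddle's parking place.
- paddle: Push paddle, 0.09 kg, standing on the pad. Origin: underside of the foot, below the post's centre; z up along the post, +x towards the blade. Red foot 44 mm wide, 8 mm thick, x = -28 to +42 mm; red upright blade 44 mm wide, 32 mm tall, pushing face at x = +42 mm; grey square post 22 x 22 mm at the origin, 80 mm high, to grip from above across either faces; 25 mm free between post and blade.
- blue_bin: blue open bin, 130 x 100 x 50 mm, holding the spare roller; bystander; origin under its centre.
- spare_roller: spare roller with GREEN bands, lying in the blue bin; bystander, not to be used; origin at its centre.
- wash_bottle: white bottle with blue cap, 68 mm wide, 150 mm tall; bystander; origin under its centre.
- flask: white bottle with yellow label and steel cap, 66 mm wide, 110 mm tall; bystander; origin under its centre.
- rack: white slatted crate, 120 x 170 x 85 mm; bystander; origin under its centre.
- dish: shallow glass dish, 90 mm across, 16 mm tall; bystander; origin under its centre.
- probe: small screwdriver with yellow handle, 160 mm long, lying on the bench; bystander; origin under its middle.

How it is judged:
By the outcome, as a careful person would: the job done as asked, in the order asked, and still so for the second after the job is handed in, with the robot touching nothing.
It also fails if it takes over 67 s, if anything falls off the work surface, if the arm or the gripper's body presses on something with over 40 N, if the wrist force passes 120 N, or if a joint passes its speed limit or range.

ROBOT

A 6-joint arm with a two-finger parallel gripper is mounted at the origin on the work surface. World frame = base frame: x ahead of the robot, y to its left, z up, the work surface at z = 0. Lengths are in m, angles in rad, forces in N, time in s.
With the tool pointing down it reaches from about 0.225 to 0.875 m from the base axis. Payload 3.4 kg.
Tool frame: the origin (TCP) lies at the very end of the fingers, on their centre line; the grasp point (between the pads) lies 19 mm behind it; z points along the fingers, y is the line along which they close (so a half turn about z gives the same grasp; the last joint's range is limited). The gripper opens to 85 mm and grips with 20 to 120 N. Pads are 22 mm wide; open, the fingers measure 114 mm over their backs; the gripper's body (76 mm by 85 mm) begins 54 mm behind the grasp point. The pads swing forward as they close: fully open they stand 13 mm farther back than shut.
Start: joints at [0.997, 0.276, 1.505, -0, 1.361, -0.121], TCP at [0.252, 0.517, 0.231] pointing down, gripper open.
Joint ranges: [-2.89, 2.89], [-0.75, 2.08], [0.22, 2.7], [-1.18, 4.32], [0.11, 2.71], [-2.7, 2.7]. Speed limits (rad/s): [2.57, 2.57, 3.14, 3.14, 3.14, 3.14].

INTERFACE

Orientations are given as a unit quaternion [w, x, y, z].
In Python, from rig import manip, eyes gives the robot as it stands.
- The arm moves only by the tool servo_tool, never from a script. Its argument "series" is text: rows parted by semicolons, each of 7 numbers parted by spaces: the shift along the tool's x, y, z in m, then the turn, a rotation vector about the tool's x, y, z in degrees, then the closure, from 0 (fully open) to 1 (shut). In form: dx dy dz ax ay az fingers; .... A call has 1 to 5 rows; each row is the pose to reach, as a shift and turn from the pose commanded when the call began, along the tool's axes at that moment; what a row does not reach only later rows make up. A row lasts 1/10 s, in which the tool goes at most 50 mm and 8.59 degrees, less where a joint would pass 70% of its speed; a pose out of reach is approached as far as the arm can. A call with a gripper value outside its range is refused whole. The fingers move at their own pace and stop on an object; "squeeze" is the grip in N (left out, the last holds). Time passes only in rows, so rows that repeat a pose let the fingers close. It gives the time, the measured TCP pose, the force, the opening and the grip force at its end, in the units of the state.
- manip.get_state(): the state, without advancing time (a new reading comes with each control period).
- eyes.get_image(name): name is "scene" or "top" or "wrist"; returns the picture (384x512x3 uint8, red, green, blue); there is no depth.
- eyes.camera_info(name): a dict with "fx", "fy", "cx", "cy" (pixels), "eye" and "orientation" of the camera in the world. Camera axes: x right, y down, z forward; pixel columns grow to the right and rows downward; lengths in m; the calibration is good to about 2 mm. A picture is of the moment at which its call begins: read the wrist's pose just before it. camera_info takes no time and is no camera call; for the wrist camera it gives the pose at the moment of the call.
- manip.sign_off(): hands the job in; it is judged then, once.
The state is a dict: "clock": time; "qpos": joint angles; "qd": joint speeds; "effort": joint torques, N m; "position": TCP position; "ee_rot": TCP orientation; "contact_force": force on the tool from outside, world axes, zero at the start; "moment": the same for the moment, N m; "width": finger opening in m; "gripper_force": force on a finger pad.
Only numpy, scipy, OpenCV 4.12 (cv2) and the standard library are available. Lean on these libraries where they do the work, as an engineer would, in place of code of your own. Each camera call takes 0.05 s, during which the arm holds its last target. There are 200 camera calls.

## Working session

There is one attempt and no reset: what is moved stays moved. The work goes in short steps, Python scripts to look and compute and a tool call to move; the robot and the scene stay as the last step left them, time stands still between calls to the robot, and variables do not carry over. Pictures are saved under pics/ and viewed, at most 13 in all, crops included, and the job is handed in when it is done.

Besides the shell and the picture viewer there is one more tool, called after ">>>" by a JSON object that holds its "op" and its "data", one argument or row to a line. servo_tool: Moves the arm, as the interface text tells. Its arguments: {"type":"object","properties":{"series":{"type":"string"},"squeeze":{"type":"number"}},"required":["series"]}

```bash
mkdir -p pics; ls; cat > h.py <<'E'
import numpy as np,cv2
from rig import manip,eyes
from scipy.spatial.transform import Rotation as R
def rot(q): return R.from_quat([q[1],q[2],q[3],q[0]])
def px2w(cam,uv,z):
    c=cam if isinstance(cam,dict) else eyes.camera_info(cam)
    uv=np.atleast_2d(uv).astype(float)
    d=np.c_[(uv[:,0]-c['cx'])/c['fx'],(uv[:,1]-c['cy'])/c['fy'],np.ones(len(uv))]
    o=c['orientation']; Rm=rot(o).as_matrix() if np.size(o)==4 else np.array(o)
    d=d@Rm.T; e=np.array(c['eye'])
    return e+d*((np.reshape(z,(-1,1))-e[2])/d[:,2:])
def w2px(cam,P):
    c=cam if isinstance(cam,dict) else eyes.camera_info(cam)
    o=c['orientation']; Rm=rot(o).as_matrix() if np.size(o)==4 else np.array(o)
    p=(np.atleast_2d(P)-np.array(c['eye']))@Rm
    return np.c_[p[:,0]/p[:,2]*c['fx']+c['cx'],p[:,1]/p[:,2]*c['fy']+c['cy']]
def save(im,n,crop=None,s=1):
    if crop: u0,v0,u1,v1=crop; im=im[v0:v1,u0:u1]
    im=cv2.resize(im,None,fx=s,fy=s,interpolation=cv2.INTER_CUBIC)
    cv2.imwrite('pics/'+n,im[:,:,::-1])
E
python3 - <<'E'
from h import *
print(manip.get_state())
for n in('scene','top','wrist'):print(n,eyes.camera_info(n))
a=eyes.get_image('top');np.save('top.npy',a);save(a,'top.png',s=1.56)
a=eyes.get_image('scene');np.save('scene.npy',a);save(a,'scene.png',s=1.56)
E
```

```text
pics
{'clock': 0.0, 'qpos': array([ 9.96983302e-01,  2.76583743e-01,  1.50615304e+00,  3.32222480e-05,
        1.36071596e+00, -1.21010406e-01]), 'qd': array([-0.00065029, -0.00018041,  0.00151901, -0.00129427, -0.00152489,
       -0.00111152]), 'effort': array([ 1.68865281e-03, -4.16781199e+01, -2.45800030e+01, -2.51781184e-04,
        1.10724391e-02, -3.25037934e-05]), 'position': array([0.25125717, 0.51659392, 0.23043821]), 'ee_rot': array([-3.31920315e-04,  2.24475424e-01,  9.74479306e-01, -8.68951234e-04]), 'contact_force': array([0.28841785, 0.47112439, 0.63899831]), 'moment': array([-0.03827167,  0.01229272,  0.02313972]), 'gripper_force': 0.0, 'width': 0.08532363087224552}
scene {'fx': 493.52116182612457, 'fy': 493.52116182612457, 'cx': 260.44649735021164, 'cy': 196.96596744054168, 'eye': array([1.32541388, 0.79067597, 0.90488834]), 'orientation': array([-0.16001193,  0.33030469,  0.83074423, -0.41852004])}
top {'fx': 381.3232542175458, 'fy': 381.3232542175458, 'cx': 252.43037377190691, 'cy': 194.4088270886022, 'eye': array([ 0.46492155, -0.0422008 ,  1.24822018]), 'orientation': array([-0.03987532,  0.71203081, -0.70026166,  0.03249147])}
wrist {'fx': 297.7690279170533, 'fy': 297.7690279170533, 'cx': 258.0473312564612, 'cy': 189.35021381813257, 'eye': array([0.17991652, 0.55019315, 0.37328946]), 'orientation': array([0.13257235, 0.83775459, 0.5232433 , 0.08251224])}
```

View pics/top.png

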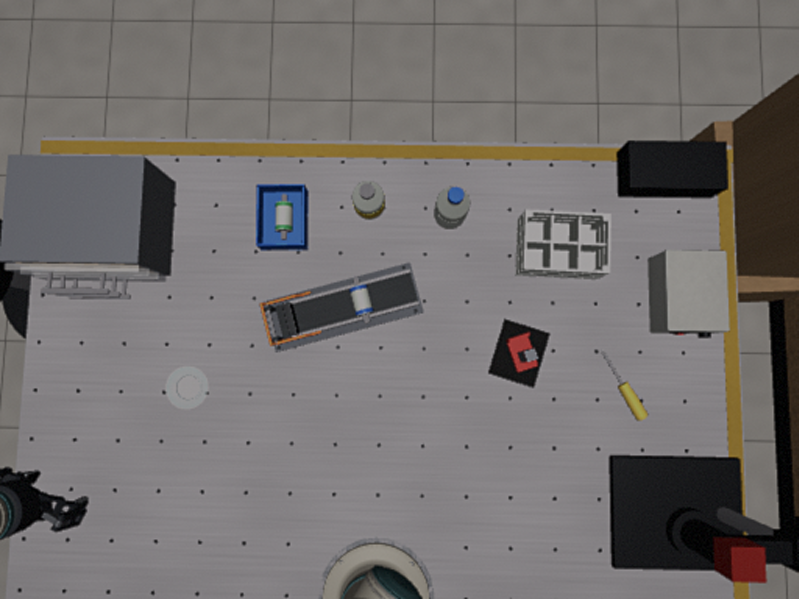

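View pics/scene.png

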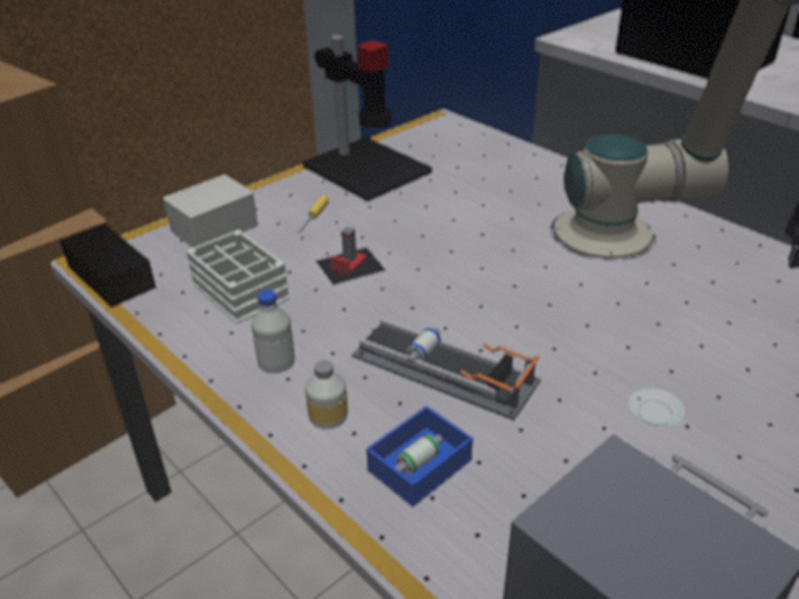

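The top view shows the track with its stop to the left (world +y) and the roller at about (360,300) of the enlarged picture. The paddle on its pad is at (522,352), blade towards the left. Next I take enlarged crops to measure from.

```bash
python3 - <<'E'
from h import *
a=np.load('top.npy')
t=cv2.resize(a[164:228,160:276],None,fx=6.8,fy=6.8,interpolation=cv2.INTER_CUBIC)
p=cv2.resize(a[200:252,308:358],None,fx=8,fy=8,interpolation=cv2.INTER_CUBIC)
cv2.imwrite('pics/t.png',t[:,:,::-1]);cv2.imwrite('pics/p.png',p[:,:,::-1])
E
```

```text
(no output)
```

View pics/t.png

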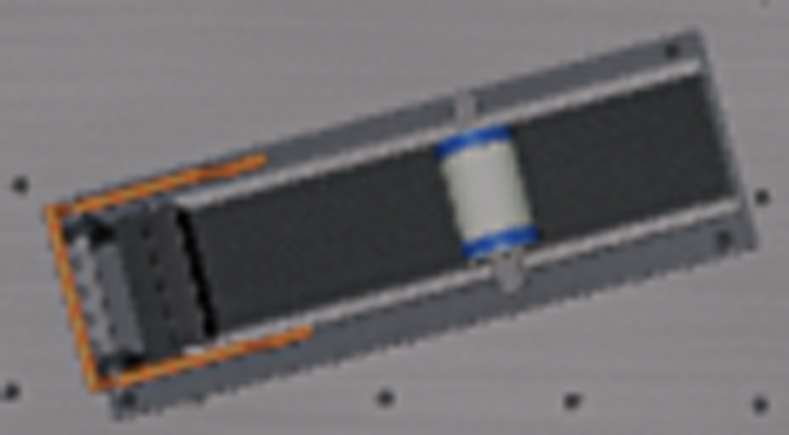

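View pics/p.png

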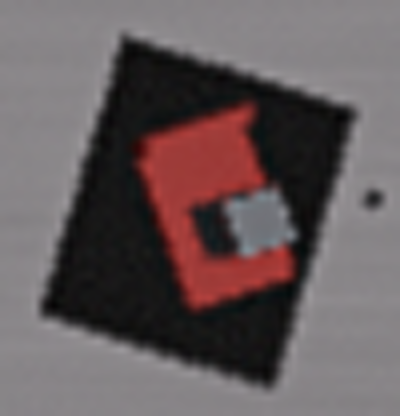

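In the first crop the track's base corners are at (700,32), (755,245) and (115,415), the hooks end near (265,158) and (312,330), and the roller is at about (488,190). In the second, the post top is at (260,221) and the pad corners are (125,38), (355,108), (272,385) and (45,312). It isn't clear which end of the foot carries the blade, so I fit the poses first and then check with the wrist camera.

```bash
cat > fit.py <<'E'
from h import *
from scipy.optimize import least_squares
def fit(cam,loc,uv,x0):
    loc=np.array(loc,float)/1000
    def W(p):
        c,s=np.cos(p[2]),np.sin(p[2]); return np.c_[p[0]+c*loc[:,0]-s*loc[:,1],p[1]+s*loc[:,0]+c*loc[:,1],loc[:,2]]
    f=lambda p:(w2px(cam,W(p))-uv).ravel()
    r=least_squares(f,x0,loss='soft_l1'); return r.x,f(r.x).reshape(-1,2)
E
python3 - <<'E'
from fit import *
np.set_printoptions(precision=4,suppress=True)
C=eyes.camera_info('top')
T=lambda uv:(np.array(uv,float)+.5)/6.8-.5+[160,164]
P=lambda uv:(np.array(uv,float)+.5)/8-.5+[308,200]
loc=[(-150,-55,8),(-150,55,8),(170,55,8),(103,-33,56),(103,33,56)]
uv=T([(700,32),(755,245),(115,415),(180,207),(210,340)])
x,r=fit(C,loc,uv,[.6,.08,1.3]);print('track',x,np.degrees(x[2]),'\n',r)
c,s=np.cos(x[2]),np.sin(x[2])
for q,z in[((475,143),38),((500,240),38),((488,190),50),((465,97),38),((512,280),38),((265,158),48),((312,330),48)]:
    w=px2w(C,T([q]),z/1000)[0]; d=w[:2]-x[:2]; print(q,w,'track',c*d[0]+s*d[1],-s*d[0]+c*d[1])
pad=[(125,38),(355,108),(272,385),(45,312)];w=px2w(C,P(pad),.004);print('pad',w,w.mean(0))
print('posttop',px2w(C,P([(222,202),(278,187),(298,240),(235,255),(260,221)]),.084))
print('foot',px2w(C,P([(138,148),(190,308),(295,275)]),.012))
a=np.load('scene.npy');save(a,'s2.png',(195,135,255,190),9)
E
```

```text
track [0.5854 0.0713 1.853 ] 106.16643096019119 
 [[-0.7232 -0.2282]
 [ 0.1009  0.5663]
 [-0.7662  1.3512]
 [ 0.3352 -1.0087]
 [ 1.0727 -0.3509]]
(475, 143) [0.6195 0.0457 0.038 ] track -0.03409987146424734 -0.025666931428692658
(500, 240) [0.5739 0.0329 0.038 ] track -0.03368255445996572 0.021735132366236996
(488, 190) [0.5961 0.0383 0.05  ] track -0.03470763650114146 -0.0010569544208513543
(465, 97) [0.6413 0.0509 0.038 ] track -0.035143775520991065 -0.04804693539750747
(512, 280) [0.5552 0.0269 0.038 ] track -0.034275466289378914 0.04138180433570393
(265, 158) [0.6096 0.1429 0.048 ] track 0.06202416808221965 -0.043227577019199936
(312, 330) [0.5297 0.1185 0.048 ] track 0.06088832056798581 0.04035085991412695
pad [[ 0.5639 -0.2597  0.004 ]
 [ 0.5368 -0.3531  0.004 ]
 [ 0.4245 -0.3186  0.004 ]
 [ 0.4522 -0.2272  0.004 ]] [ 0.4944 -0.2897  0.004 ]
posttop [[ 0.4957 -0.2824  0.084 ]
 [ 0.5017 -0.3036  0.084 ]
 [ 0.4818 -0.3111  0.084 ]
 [ 0.4757 -0.2872  0.084 ]
 [ 0.4887 -0.2967  0.084 ]]
foot [[ 0.5188 -0.2635  0.012 ]
 [ 0.4549 -0.2842  0.012 ]
 [ 0.4688 -0.3264  0.012 ]]
```

View pics/s2.png

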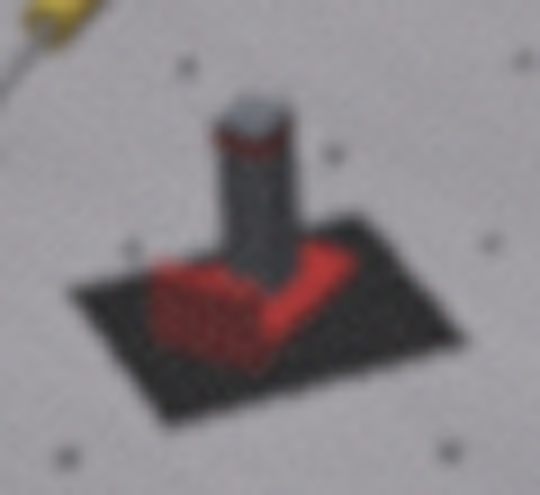

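The scene crop shows the blade facing the scene camera (world +x), so the paddle's yaw is about 18° with the post at (0.489, -0.297). The track yaw is about 106°. I'll grip across the paddle's y faces with tool x along the paddle's +x.

>>> {"op": "servo_tool", "data": {
  "series": "-0.033 -0.037 0 0 0 0 0; -0.067 -0.074 0 0 0 0 0; -0.1 -0.111 0 0 0 0 0; -0.134 -0.148 0 0 0 0 0; -0.167 -0.185 0 0 0 0 0"
}}

```text
clock: 0.6
position: [0.3207, 0.2758, 0.231]
ee_rot: [0.0, 0.224, 0.975, -0.0]
contact_force: [1.8, 0.6, 0.5]
width: 0.0853
gripper_force: 0.0
```

>>> {"op": "servo_tool", "data": {
  "series": "-0.033 -0.037 0 0 0 0 0; -0.067 -0.074 0 0 0 0 0; -0.1 -0.111 0 0 0 0 0; -0.134 -0.148 0 0 0 0 0; -0.167 -0.185 0 0 0 0 0"
}}

```text
clock: 1.1
position: [0.3899, 0.0363, 0.2312]
ee_rot: [0.0, 0.224, 0.974, 0.0]
contact_force: [0.4, -0.2, 0.2]
width: 0.0853
gripper_force: 0.0
```

>>> {"op": "servo_tool", "data": {
  "series": "-0.033 -0.037 0 0 0 0 0; -0.067 -0.074 0 0 0 0 0; -0.1 -0.111 0 0 0 0 0; -0.134 -0.148 0 0 0 0 0; -0.167 -0.185 0 0 0 0 0"
}}

```text
clock: 1.6
position: [0.4593, -0.2032, 0.231]
ee_rot: [-0.0, 0.225, 0.974, 0.0]
contact_force: [0.5, 0.8, 0.4]
width: 0.0854
gripper_force: 0.0
```

>>> {"op": "servo_tool", "data": {
  "series": "-0.033 -0.037 0 0 0 8.5 0; -0.068 -0.073 0 0 0 17 0; -0.068 -0.073 0 0 0 25.5 0; -0.068 -0.073 0 0 0 34 0; -0.068 -0.073 0 0 0 42.5 0"
}}

```text
clock: 2.1
position: [0.4882, -0.297, 0.2303]
ee_rot: [-0.001, 0.565, 0.825, 0.0]
contact_force: [0.3, 0.4, -0.2]
width: 0.0854
gripper_force: 0.0
```

>>> {"op": "servo_tool", "data": {
  "series": "0 0 0 0 0 8.5 0; 0 0 0 0 0 17 0; 0 0 0 0 0 25.5 0; 0 0 0 0 0 34 0; 0 0 0 0 0 42.5 0"
}}

```text
clock: 2.6
position: [0.4882, -0.2963, 0.2307]
ee_rot: [-0.001, 0.826, 0.564, -0.0]
contact_force: [-0.3, -0.2, -0.1]
width: 0.0854
gripper_force: 0.0
```

>>> {"op": "servo_tool", "data": {
  "series": "0 0 0 0 0 8.5 0; 0 0 0 0 0 17 0; 0 0 0 0 0 25.5 0; 0 0 0 0 0 34 0; 0 0 0 0 0 42.5 0"
}}

```text
clock: 3.1
position: [0.4882, -0.2964, 0.2308]
ee_rot: [-0.0, 0.974, 0.227, -0.0]
contact_force: [0.8, -0.1, 0.5]
width: 0.0854
gripper_force: 0.0
```

>>> {"op": "servo_tool", "data": {
  "series": "0 0 0 0 0 8.5 0; 0 0 0 0 0 9 0; 0 0 0 0 0 9 0; 0 0 0 0 0 9 0"
}}

```text
clock: 3.5
position: [0.4884, -0.2965, 0.2311]
ee_rot: [-0.0, 0.988, 0.154, -0.0]
contact_force: [-0.1, -0.1, -0.7]
width: 0.0854
gripper_force: 0.0
```

```bash
python3 - <<'E'
from h import *
C=eyes.camera_info('wrist');a=eyes.get_image('wrist');np.save('w1.npy',a)
import pickle;pickle.dump(C,open('w1.pkl','wb'))
s=manip.get_state();print(s['position'],s['ee_rot'],s['clock'],s['contact_force'],C)
p=w2px(C,[[.489,-.297,.084],[.494,-.29,.004]]);print(p)
save(a,'w1.png',s=1.5)
E
```

```text
[ 0.48843243 -0.2965487   0.23113163] [-1.35900021e-04  9.88166167e-01  1.53387101e-01 -7.74614035e-05] 3.55 [-0.05530873 -0.19070807  0.39276717] {'fx': 297.7690279170533, 'fy': 297.7690279170533, 'cx': 258.0473312564612, 'cy': 189.35021381813257, 'eye': array([ 0.56347558, -0.27376157,  0.37391407]), 'orientation': array([ 0.12530412,  0.79711241, -0.5833989 , -0.09250087])}
[[258.06040363 174.48095778]
 [254.02701049 152.60240322]]
```

View pics/w1.png

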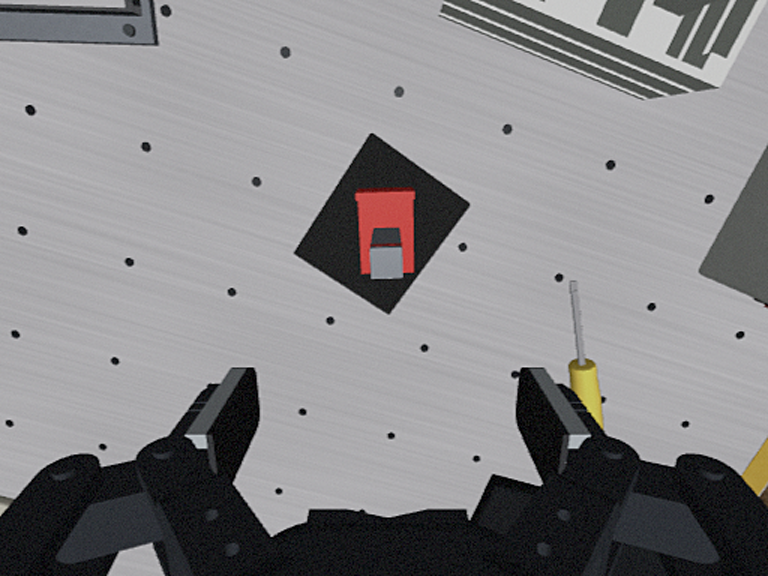

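The wrist view shows the paddle aligned with the tool: the blade's front edge is horizontal at (355–416,191) and the post top is at about (387,263). Now I compute the post position.

```bash
python3 - <<'E'
from fit import *
import pickle
np.set_printoptions(precision=4,suppress=True)
C=pickle.load(open('w1.pkl','rb'))
f=lambda q:(np.array(q,float)+.5)/1.5-.5
w=px2w(C,f([(370,247),(402,247),(404,278),(371,279)]),.084);print(w,w.mean(0))
print('bladetop40/44',px2w(C,f([(355.5,192),(416,192)]),.040))
print('footrear',px2w(C,f([(361.5,274),(412,272)]),.012))
w=px2w(C,f([(372,133),(470,205),(390,314),(294,253)]),.004);print('pad',w,w.mean(0))
x,r=fit(C,[(11,11,84),(11,-11,84),(-11,-11,84),(-11,11,84),(-28,22,12),(-28,-22,12)],f([(370,247),(402,247),(404,278),(371,279),(361.5,274),(412,272)]),[.49,-.3,.3]);print(x,np.degrees(x[2]),r)
print('track corner',px2w(C,f([(157,45)]),.008), 'tooly yaw',np.degrees(np.arctan2(*rot(manip.get_state()['ee_rot']).as_matrix()[[1,0],0])))
E
```

```text
[[ 0.4953 -0.2829  0.084 ]
 [ 0.5017 -0.3032  0.084 ]
 [ 0.4817 -0.3112  0.084 ]
 [ 0.4742 -0.29    0.084 ]] [ 0.4882 -0.2968  0.084 ]
bladetop40/44 [[ 0.5214 -0.2621  0.04  ]
 [ 0.5349 -0.3045  0.04  ]]
footrear [[ 0.4539 -0.2851  0.012 ]
 [ 0.4685 -0.3253  0.012 ]]
pad [[ 0.5646 -0.2603  0.004 ]
 [ 0.5353 -0.3536  0.004 ]
 [ 0.4235 -0.3201  0.004 ]
 [ 0.4519 -0.2253  0.004 ]] [ 0.4938 -0.2898  0.004 ]
[ 0.4881 -0.2967  0.3293] 18.86642497009575 [[-0.2812  0.2713]
 [ 0.4587 -0.2034]
 [-0.6216  0.2294]
 [-0.2029  0.0146]
 [-0.0077 -0.5066]
 [ 1.0512  0.0959]]
track corner [[ 0.5754 -0.0921  0.008 ]] tooly yaw 17.646531838403014
```

>>> {"op": "servo_tool", "data": {
  "series": "0 0 0.045 0 0 -0.5 0; 0 0 0.09 0 0 -0.5 0; 0 0 0.13 0 0 -0.5 0; 0 0 0.165 0 0 -0.5 0; 0 0 0.19 0 0 -0.5 0"
}}

```text
clock: 4.05
position: [0.4874, -0.2958, 0.0389]
ee_rot: [-0.001, 0.988, 0.158, -0.001]
contact_force: [0.3, 0.7, 1.1]
width: 0.0857
gripper_force: 0.0
```

>>> {"op": "servo_tool", "data": {
  "series": "0 0 0.008 0 0 0 0; 0 0 0.014 0 0 0 0; 0 0 0.014 0 0 0 0; 0 0 0.014 0 0 0 0.5; 0 0 0.014 0 0 0 0.6",
  "squeeze": 50
}}

```text
clock: 4.55
position: [0.4894, -0.2972, 0.0287]
ee_rot: [0.001, 0.988, 0.157, 0.001]
contact_force: [-0.1, 0.2, -0.2]
width: 0.0588
gripper_force: 0.0
```

>>> {"op": "servo_tool", "data": {
  "series": "0 0 0 0 0 0 0.8; 0 0 0 0 0 0 1; 0 0 0 0 0 0 1; 0 0 0 0 0 0 1; 0 0 0 0 0 0 1",
  "squeeze": 50
}}

```text
clock: 5.05
position: [0.4888, -0.2967, 0.0279]
ee_rot: [0.0, 0.988, 0.157, 0.0]
contact_force: [-0.3, 0.9, 5.3]
width: 0.0213
gripper_force: 49.7
```

>>> {"op": "servo_tool", "data": {
  "series": "0 0 -0.01 0 0 0 1; 0 0 -0.03 0 0 0 1; 0 0 -0.06 0 0 0 1; 0 0 -0.09 0 0 0 1; 0 0 -0.12 0 0 0 1",
  "squeeze": 70
}}

```text
clock: 5.55
position: [0.4881, -0.2963, 0.1483]
ee_rot: [-0.0, 0.988, 0.157, -0.0]
contact_force: [1.0, -0.0, -1.5]
width: 0.0215
gripper_force: 68.4
```

>>> {"op": "servo_tool", "data": {
  "series": "0.02 -0.04 0 0 0 -8 1; 0.04 -0.08 0 0 0 -16 1; 0.06 -0.12 0 0 0 -24 1; 0.08 -0.16 0 0 0 -32 1; 0.102 -0.198 0 0 0 -40 1"
}}

```text
clock: 6.05
position: [0.5235, -0.0748, 0.1474]
ee_rot: [-0.0, 0.873, 0.488, -0.0]
contact_force: [1.3, -1.2, -1.7]
width: 0.0212
gripper_force: 68.6
```

>>> {"op": "servo_tool", "data": {
  "series": "0 0 0 0 0 -8 1; 0 0 0 0 0 -16 1; 0 0 0 0 0 -24 1; 0 0 0 0 0 -32 1; 0 0 0 0 0 -40 1"
}}

```text
clock: 6.55
position: [0.5238, -0.0765, 0.1473]
ee_rot: [-0.0, 0.653, 0.757, -0.0]
contact_force: [-0.6, 0.7, -1.6]
width: 0.0212
gripper_force: 68.6
```

>>> {"op": "servo_tool", "data": {
  "series": "0 0 0 0 0 -6 1; 0 0 0 0 0 -8 1; 0 0 0 0 0 -8 1; 0 0 0 0 0 -8 1"
}}

```text
clock: 6.95
position: [0.5239, -0.0766, 0.1473]
ee_rot: [-0.0, 0.602, 0.799, -0.0]
contact_force: [-0.1, -0.0, -0.8]
width: 0.0213
gripper_force: 68.6
```

```bash
python3 - <<'E'
from h import *
import pickle
C=eyes.camera_info('wrist');a=eyes.get_image('wrist');np.save('w2.npy',a)
pickle.dump(C,open('w2.pkl','wb'))
s=manip.get_state();print(s['position'],s['ee_rot'],s['clock'],s['contact_force'],s['width'],s['gripper_force'],s['qpos'])
print(np.degrees(np.arctan2(*rot(s['ee_rot']).as_matrix()[[1,0],0])))
save(a,'w2.png',s=1.5)
E
```

```text
[ 0.52396401 -0.07665204  0.14731762] [-1.07829894e-04  6.01718233e-01  7.98708430e-01  1.60219151e-05] 7.0 [ 0.78630572 -0.85019154 -0.44959891] 0.021234373097338298 68.60693335533142 [-2.76771837e-01  2.70574694e-01  1.73393558e+00  1.18622385e-04
  1.13727198e+00 -5.56316727e-01]
106.01388617253623
```

View pics/w2.png

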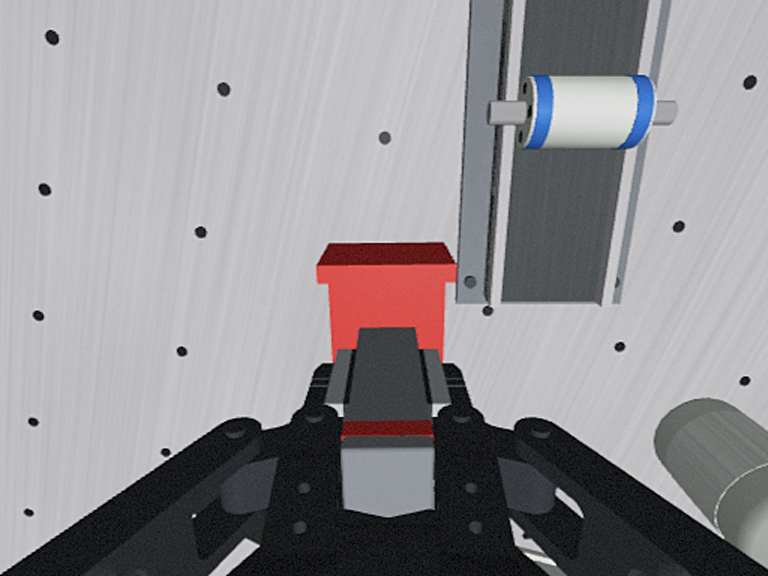

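The wrist view shows the paddle square in the grip, the track's open end at (457–620,303), and the roller at about (583,112). A sign slip left me left of the track, so I fit from this picture.

```bash
python3 - <<'E'
from fit import *
import pickle
np.set_printoptions(precision=4,suppress=True)
C=pickle.load(open('w2.pkl','rb'))
f=lambda q:(np.array(q,float)+.5)/1.5-.5
c=px2w(C,f([(457,303),(470,0)]),.008);print('edge',c,np.degrees(np.arctan2(*(c[1]-c[0])[[1,0]])))
g=px2w(C,f([(601,303),(637,0)]),.020);print('floorR',g,np.degrees(np.arctan2(*(g[1]-g[0])[[1,0]])))
p=px2w(C,f([(488,112),(678,112)]),.038);print('pins',p,p.mean(0),np.degrees(np.arctan2(*(p[0]-p[1])[[1,0]]))-90)
b=px2w(C,f([(319,265),(454,265)]),.1473-.0239+.036);print('blade',b,np.degrees(np.arctan2(*(b[0]-b[1])[[1,0]]))-90)
y=np.radians(106.1);u=np.array([np.cos(y),np.sin(y)]);v=np.array([-u[1],u[0]])
ctr=.5*((c[0,:2]@v-.055)+(g[0,:2]@v+.0315));print('y of midline',c[:,:2]@v-.055,g[:,:2]@v+.0315,p[:,:2]@v,p[:,:2]@u)
print('open end u',c[0,:2]@u,g[0,:2]@u,'tcp u,v',[manip.get_state()['position'][:2]@k for k in(u,v)],'blade',b[:,:2]@u,b[:,:2]@v)
print('topfit origin u,v',[np.array([.5854,.0713])@k for k in(u,v)])
E
```

```text
edge [[ 0.5757 -0.0893  0.008 ]
 [ 0.5257  0.0812  0.008 ]] 106.36400942479054
floorR [[ 0.6619 -0.0602  0.02  ]
 [ 0.6093  0.1019  0.02  ]] 107.96060101190709
pins [[0.5492 0.0263 0.038 ]
 [0.6456 0.0538 0.038 ]] [0.5974 0.04   0.038 ] -254.07412260613646
blade [[ 0.4919 -0.0422  0.1594]
 [ 0.5312 -0.031   0.1594]] -254.0889288512412
y of midline [-0.5834 -0.5826] [-0.5877 -0.5822] [-0.5349 -0.6352] [-0.1271 -0.1274]
open end u -0.24550314368909418 -0.24136894105099288 tcp u,v [np.float64(-0.21894857383051994), np.float64(-0.4821569612014101)] blade [-0.177  -0.1771] [-0.4608 -0.5018]
topfit origin u,v [np.float64(-0.09383644435177536), np.float64(-0.5822126516243151)]
```

>>> {"op": "servo_tool", "data": {
  "series": "0.002 0.03 0 0 0 0 1; 0.004 0.065 0 0 0 0 1; 0.006 0.095 0 0 0 0 1; 0.007 0.101 0.01 0 0 0 1; 0.007 0.101 0.035 0 0 0 1"
}}

```text
clock: 7.5
position: [0.622, -0.0418, 0.1135]
ee_rot: [0.002, 0.601, 0.799, 0.001]
contact_force: [0.2, -0.2, -0.5]
width: 0.021
gripper_force: 68.9
```

>>> {"op": "servo_tool", "data": {
  "series": "0 0 0.025 0 0 0 1; 0 0 0.045 0 0 0 1; 0 0 0.045 0 0 0 1; 0 0 0.045 0 0 0 1"
}}

```text
clock: 7.9
position: [0.6187, -0.0421, 0.0671]
ee_rot: [-0.001, 0.602, 0.799, -0.0]
contact_force: [0.6, 1.1, -1.3]
width: 0.0214
gripper_force: 68.9
```

```bash
python3 - <<'E'
from fit import *
import pickle
s=manip.get_state();print(s['position'],s['clock'],s['contact_force'],s['moment'])
C=eyes.camera_info('wrist');a=eyes.get_image('wrist');np.save('w3.npy',a);pickle.dump(C,open('w3.pkl','wb'))
save(a,'w3.png',s=1.5)
E
```

```text
[ 0.61865562 -0.04212024  0.06710246] 7.9 [ 0.55023333  1.05664711 -1.26191362] [-0.05444935 -0.04375375 -0.01155507]
```

View pics/w3.png

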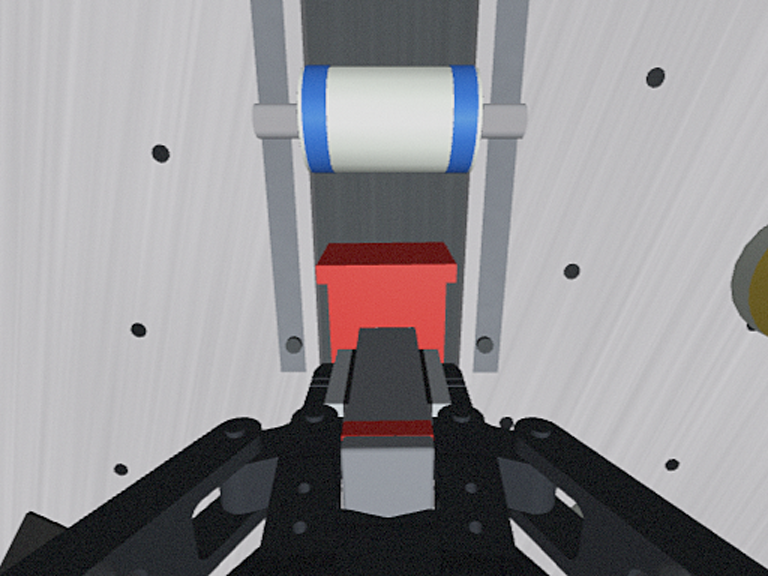

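The paddle is centred to within 2 mm (track centre x≈390 against 387) and the roller is straight ahead at rows 66–172. I shift over slightly, descend to hover about 2 mm above the floor, then approach slowly.

>>> {"op": "servo_tool", "data": {
  "series": "0 0.0015 0.008 0 0 0 1; 0 0.0015 0.015 0 0 0 1; 0 0.0015 0.0205 0 0 0 1; 0 0.0015 0.0205 0 0 0 1"
}}

```text
clock: 8.35
position: [0.6199, -0.0415, 0.0459]
ee_rot: [-0.001, 0.601, 0.799, -0.0]
contact_force: [0.4, 0.5, -1.0]
width: 0.0215
gripper_force: 68.9
```

>>> {"op": "servo_tool", "data": {
  "series": "0.003 0 0 0 0 0 1; 0.006 0 0 0 0 0 1; 0.01 0 0 0 0 0 1; 0.014 0 0 0 0 0 1; 0.017 0 0 0 0 0 1"
}}

```text
clock: 8.85
position: [0.6158, -0.0247, 0.047]
ee_rot: [0.0, 0.601, 0.799, 0.0]
contact_force: [-0.1, -0.4, -1.1]
width: 0.0216
gripper_force: 68.9
```

>>> {"op": "servo_tool", "data": {
  "series": "0.001 0 0 0 0 0 1; 0.002 0 0 0 0 0 1; 0.003 0 0 0 0 0 1; 0.004 0 0 0 0 0 1; 0.005 0 0 0 0 0 1"
}}

```text
clock: 9.35
position: [0.6146, -0.0205, 0.0468]
ee_rot: [0.0, 0.601, 0.799, 0.0]
contact_force: [-0.3, 0.6, -1.6]
width: 0.021
gripper_force: 68.9
```

>>> {"op": "servo_tool", "data": {
  "series": "0.0015 0 0 0 0 0 1; 0.003 0 0 0 0 0 1; 0.0045 0 0 0 0 0 1; 0.006 0 0 0 0 0 1; 0.0075 0 0 0 0 0 1"
}}

```text
clock: 9.85
position: [0.6125, -0.0131, 0.0468]
ee_rot: [0.0, 0.601, 0.799, 0.0]
contact_force: [-0.1, 0.1, -1.4]
width: 0.0215
gripper_force: 68.9
```

>>> {"op": "servo_tool", "data": {
  "series": "0.0015 0 0 0 0 0 1; 0.003 0 0 0 0 0 1; 0.0045 0 0 0 0 0 1; 0.006 0 0 0 0 0 1; 0.0075 0 0 0 0 0 1"
}}

```text
clock: 10.35
position: [0.6104, -0.0059, 0.0468]
ee_rot: [0.0, 0.601, 0.799, 0.0]
contact_force: [-0.1, 0.3, -1.1]
width: 0.0218
gripper_force: 68.9
```

```bash
cat > st.py <<'E'
from fit import *
s=manip.get_state();y=np.radians(106.1);u=np.array([np.cos(y),np.sin(y)])
a=eyes.get_image('wrist').astype(int)[:260]
m=(a[:,:,2]>a[:,:,0]+50)&(a[:,:,2]>100);r,c=np.nonzero(m)
if len(r)>20: print('blue rows',r.min(),r.max(),'cols',c.min(),c.max(),'slant',r[c<c.mean()].mean()-r[c>c.mean()].mean())
print('face trackx',(s['position'][:2]@u+.042+.0945)*1000,s['position'],s['clock'],'F along',s['contact_force'][:2]@u,s['contact_force'])
E
python3 st.py
```

```text
blue rows 95 168 cols 191 319 slant 0.2907065095271264
face trackx -38.488185794692434 [ 0.61042364 -0.00594181  0.04681844] 10.35 F along 0.2939524083776347 [-0.07350315  0.28473652 -1.14282378]
```

The roller is rolling with the paddle and the force is close to zero. I continue at about 18 mm/s.

>>> {"op": "servo_tool", "data": {
  "series": "0.0018 0 0 0 0 0 1; 0.0036 0 0 0 0 0 1; 0.0054 0 0 0 0 0 1; 0.0072 0 0 0 0 0 1; 0.009 0 0 0 0 0 1"
}}

```text
clock: 10.9
position: [0.6079, 0.0027, 0.0468]
ee_rot: [-0.0, 0.601, 0.799, 0.0]
contact_force: [0.6, 0.0, 0.4]
width: 0.0211
gripper_force: 68.9
```

>>> {"op": "servo_tool", "data": {
  "series": "0.0018 0 0 0 0 0 1; 0.0036 0 0 0 0 0 1; 0.0054 0 0 0 0 0 1; 0.0072 0 0 0 0 0 1; 0.009 0 0 0 0 0 1"
}}

```text
clock: 11.4
position: [0.6054, 0.0114, 0.0468]
ee_rot: [0.0, 0.601, 0.799, 0.0]
contact_force: [0.5, 0.2, -0.6]
width: 0.0208
gripper_force: 68.9
```

>>> {"op": "servo_tool", "data": {
  "series": "0.0018 0 0 0 0 0 1; 0.0036 0 0 0 0 0 1; 0.0054 0 0 0 0 0 1; 0.0072 0 0 0 0 0 1; 0.009 0 0 0 0 0 1"
}}

```text
clock: 11.9
position: [0.6029, 0.02, 0.0468]
ee_rot: [0.0, 0.601, 0.799, 0.0]
contact_force: [0.5, -0.2, -1.3]
width: 0.0211
gripper_force: 68.9
```

>>> {"op": "servo_tool", "data": {
  "series": "0.0018 0 0 0 0 0 1; 0.0036 0 0 0 0 0 1; 0.0054 0 0 0 0 0 1; 0.0072 0 0 0 0 0 1; 0.009 0 0 0 0 0 1"
}}

```text
clock: 12.4
position: [0.6004, 0.0287, 0.0468]
ee_rot: [-0.0, 0.601, 0.799, 0.0]
contact_force: [-0.3, 0.5, -0.7]
width: 0.021
gripper_force: 68.9
```

>>> {"op": "servo_tool", "data": {
  "series": "0.0018 0 0 0 0 0 1; 0.0036 0 0 0 0 0 1; 0.0054 0 0 0 0 0 1; 0.0072 0 0 0 0 0 1; 0.009 0 0 0 0 0 1"
}}

```text
clock: 12.9
position: [0.598, 0.0373, 0.0468]
ee_rot: [0.0, 0.601, 0.799, 0.0]
contact_force: [0.1, -0.6, -1.0]
width: 0.0212
gripper_force: 68.9
```

>>> {"op": "servo_tool", "data": {
  "series": "0.0018 0 0 0 0 0 1; 0.0036 0 0 0 0 0 1; 0.0054 0 0 0 0 0 1; 0.0072 0 0 0 0 0 1; 0.009 0 0 0 0 0 1"
}}

```text
clock: 13.4
position: [0.5955, 0.046, 0.0468]
ee_rot: [0.0, 0.601, 0.799, 0.0]
contact_force: [-0.1, 0.2, -1.5]
width: 0.0213
gripper_force: 68.9
```

>>> {"op": "servo_tool", "data": {
  "series": "0.0018 0 0 0 0 0 1; 0.0036 0 0 0 0 0 1; 0.0054 0 0 0 0 0 1; 0.0072 0 0 0 0 0 1; 0.009 0 0 0 0 0 1"
}}

```text
clock: 13.9
position: [0.593, 0.0546, 0.0468]
ee_rot: [0.0, 0.601, 0.799, 0.0]
contact_force: [-0.7, 0.7, -0.5]
width: 0.0211
gripper_force: 68.9
```

>>> {"op": "servo_tool", "data": {
  "series": "0.0018 0 0 0 0 0 1; 0.0036 0 0 0 0 0 1; 0.0054 0 0 0 0 0 1; 0.0072 0 0 0 0 0 1; 0.009 0 0 0 0 0 1"
}}

```text
clock: 14.4
position: [0.5905, 0.0633, 0.0468]
ee_rot: [0.0, 0.601, 0.799, 0.0]
contact_force: [0.7, 0.2, -2.0]
width: 0.0217
gripper_force: 68.9
```

```bash
python3 st.py
```

```text
blue rows 67 168 cols 191 511 slant 4.3466216687927925
face trackx 33.550236747399616 [0.59049064 0.063284   0.04682298] 14.4 F along 0.02389752686007965 [ 0.71487559  0.23121131 -1.99210489]
```

>>> {"op": "servo_tool", "data": {
  "series": "0.0015 0 0 0 0 0 1; 0.003 0 0 0 0 0 1; 0.0045 0 0 0 0 0 1; 0.006 0 0 0 0 0 1; 0.007 0 0 0 0 0 1"
}}

```text
clock: 14.95
position: [0.5885, 0.07, 0.0468]
ee_rot: [-0.0, 0.601, 0.799, 0.0]
contact_force: [0.3, -0.8, -0.5]
width: 0.0217
gripper_force: 68.9
```

>>> {"op": "servo_tool", "data": {
  "series": "0.001 0 0 0 0 0 1; 0.002 0 0 0 0 0 1; 0.003 0 0 0 0 0 1; 0.004 0 0 0 0 0 1; 0.005 0 0 0 0 0 1"
}}

```text
clock: 15.45
position: [0.5872, 0.0747, 0.0468]
ee_rot: [0.0, 0.601, 0.799, 0.0]
contact_force: [0.7, -0.4, -1.4]
width: 0.0214
gripper_force: 68.9
```

>>> {"op": "servo_tool", "data": {
  "series": "0.0008 0 0 0 0 0 1; 0.0016 0 0 0 0 0 1; 0.0024 0 0 0 0 0 1; 0.0032 0 0 0 0 0 1; 0.004 0 0 0 0 0 1"
}}

```text
clock: 15.95
position: [0.5861, 0.0786, 0.0468]
ee_rot: [-0.0, 0.601, 0.799, 0.0]
contact_force: [-0.1, -0.8, -1.3]
width: 0.0214
gripper_force: 68.9
```

>>> {"op": "servo_tool", "data": {
  "series": "0.0008 0 0 0 0 0 1; 0.0016 0 0 0 0 0 1; 0.0024 0 0 0 0 0 1; 0.0032 0 0 0 0 0 1; 0.004 0 0 0 0 0 1"
}}

```text
clock: 16.45
position: [0.585, 0.0824, 0.0468]
ee_rot: [0.0, 0.601, 0.799, 0.0]
contact_force: [0.1, -0.1, -1.1]
width: 0.0216
gripper_force: 68.9
```

```bash
python3 st.py
```

```text
blue rows 85 168 cols 191 511 slant 1.4236530907802774
face trackx 53.44377398223877 [0.58499573 0.0824036  0.04683698] 16.45 F along -0.1667452256069613 [ 0.14314589 -0.13223515 -1.10238353]
```

>>> {"op": "servo_tool", "data": {
  "series": "0.0006 0 0 0 0 0 1; 0.0012 0 0 0 0 0 1; 0.0018 0 0 0 0 0 1; 0.0024 0 0 0 0 0 1; 0.003 0 0 0 0 0 1"
}}

```text
clock: 17.0
position: [0.5846, 0.0846, 0.0471]
ee_rot: [0.001, 0.601, 0.799, -0.0]
contact_force: [0.7, -3.8, 0.8]
width: 0.0211
gripper_force: 68.9
```

>>> {"op": "servo_tool", "data": {
  "series": "0.0006 0 0 0 0 0 1; 0.0012 0 0 0 0 0 1; 0.0018 0 0 0 0 0 1; 0.0024 0 0 0 0 0 1; 0.003 0 0 0 0 0 1"
}}

```text
clock: 17.5
position: [0.5837, 0.088, 0.047]
ee_rot: [0.0, 0.601, 0.799, 0.0]
contact_force: [1.2, -4.4, 1.1]
width: 0.0213
gripper_force: 69.0
```

```bash
python3 st.py
```

```text
blue rows 89 169 cols 191 511 slant 1.6024303102797717
face trackx 59.19583589677397 [0.58371046 0.0880195  0.04696234] 17.5 F along -4.562341761900382 [ 1.24476167 -4.3893033   1.12845083]
```

The catch is engaged at about 4.5 N. I continue slowly.

>>> {"op": "servo_tool", "data": {
  "series": "0.0006 0 0 0 0 0 1; 0.0012 0 0 0 0 0 1; 0.0018 0 0 0 0 0 1; 0.0024 0 0 0 0 0 1; 0.003 0 0 0 0 0 1"
}}

```text
clock: 18.05
position: [0.5825, 0.091, 0.0468]
ee_rot: [0.0, 0.601, 0.799, 0.0]
contact_force: [1.7, -4.4, 1.0]
width: 0.0212
gripper_force: 69.0
```

>>> {"op": "servo_tool", "data": {
  "series": "0.0006 0 0 0 0 0 1; 0.0012 0 0 0 0 0 1; 0.0018 0 0 0 0 0 1; 0.0024 0 0 0 0 0 1; 0.003 0 0 0 0 0 1"
}}

```text
clock: 18.55
position: [0.581, 0.0944, 0.0465]
ee_rot: [-0.001, 0.601, 0.799, -0.0]
contact_force: [-0.4, -0.4, 0.0]
width: 0.0214
gripper_force: 69.0
```

```bash
python3 st.py
```

```text
blue rows 95 177 cols 192 511 slant -0.2735887593398445
face trackx 66.03232644261048 [0.58100483 0.09435413 0.04645324] 18.55 F along -0.2953974862420561 [-0.3544656  -0.40976742  0.00909657]
```

>>> {"op": "servo_tool", "data": {
  "series": "0.0005 0 0 0 0 0 1; 0.001 0 0 0 0 0 1; 0.0015 0 0 0 0 0 1; 0.002 0 0 0 0 0 1; 0.0025 0 0 0 0 0 1"
}}

```text
clock: 19.1
position: [0.5814, 0.0962, 0.047]
ee_rot: [0.0, 0.601, 0.799, 0.0]
contact_force: [0.1, -1.1, 0.2]
width: 0.0212
gripper_force: 69.0
```

>>> {"op": "servo_tool", "data": {
  "series": "0.0003 0 0 0 0 0 1; 0.0006 0 0 0 0 0 1; 0.0009 0 0 0 0 0 1; 0.0012 0 0 0 0 0 1; 0.0015 0 0 0 0 0 1"
}}

```text
clock: 19.6
position: [0.5805, 0.0979, 0.0468]
ee_rot: [-0.0, 0.601, 0.799, 0.0]
contact_force: [0.6, -0.4, -0.1]
width: 0.0211
gripper_force: 69.0
```

```bash
python3 st.py; python3 -c "
from h import *
save(eyes.get_image('wrist'),'w4.png',s=1.5)"
```

```text
blue rows 93 182 cols 190 511 slant 2.298506552067664
face trackx 69.54489074645831 [0.58050962 0.09786715 0.04678725] 19.6 F along -0.5557979785279591 [ 0.61410874 -0.40123334 -0.14984339]
```

View pics/w4.png

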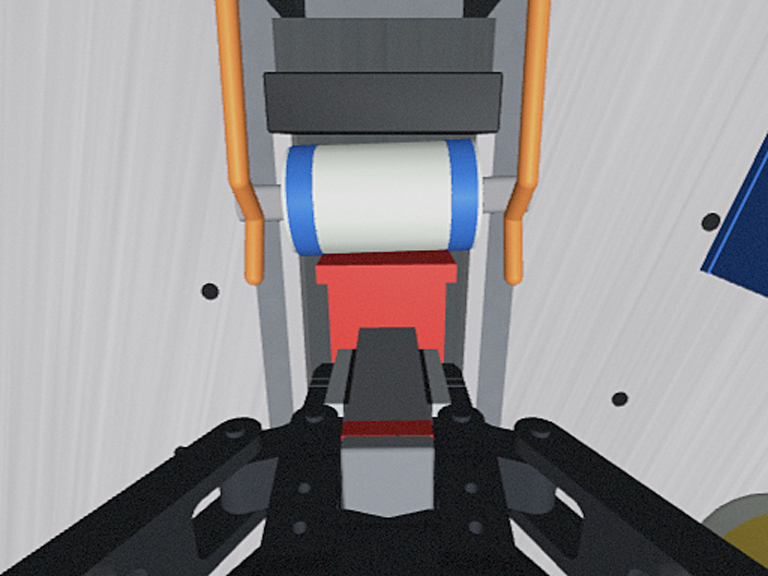

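The roller is past the hooks, slightly skewed (left band a few px behind), with a small gap left to the stop. I keep creeping forward.

>>> {"op": "servo_tool", "data": {
  "series": "0.0003 0 0 0 0 0 1; 0.0006 0 0 0 0 0 1; 0.0009 0 0 0 0 0 1; 0.0012 0 0 0 0 0 1; 0.0015 0 0 0 0 0 1"
}}

```text
clock: 20.2
position: [0.58, 0.0993, 0.0468]
ee_rot: [-0.0, 0.601, 0.799, 0.0]
contact_force: [0.4, -0.5, -0.2]
width: 0.0212
gripper_force: 69.0
```

```bash
python3 st.py
```

```text
blue rows 93 184 cols 190 511 slant 1.612793513136836
face trackx 71.00275802533773 [0.58004708 0.09925102 0.04678237] 20.2 F along -0.6083924950974672 [ 0.39177219 -0.52014901 -0.15251205]
```

>>> {"op": "servo_tool", "data": {
  "series": "0.0002 0 0 0 0 0 1; 0.0004 0 0 0 0 0 1; 0.0006 0 0 0 0 0 1; 0.0008 0 0 0 0 0 1; 0.001 0 0 0 0 0 1"
}}

```text
clock: 20.75
position: [0.5799, 0.0999, 0.0469]
ee_rot: [0.0, 0.601, 0.799, -0.0]
contact_force: [0.3, -1.3, -0.1]
width: 0.0215
gripper_force: 69.0
```

>>> {"op": "servo_tool", "data": {
  "series": "0.0002 0 0 0 0 0 1; 0.0004 0 0 0 0 0 1; 0.0006 0 0 0 0 0 1"
}}

```text
clock: 21.05
position: [0.5797, 0.1005, 0.0468]
ee_rot: [0.0, 0.601, 0.799, -0.0]
contact_force: [0.2, -2.9, 0.1]
width: 0.0212
gripper_force: 69.0
```

```bash
python3 st.py
```

```text
blue rows 96 186 cols 191 511 slant -1.1583588613697486
face trackx 72.33316809664936 [0.57974384 0.10054822 0.0468492 ] 21.05 F along -2.813899900367975 [ 0.17507572 -2.87823568  0.08082357]
```

>>> {"op": "servo_tool", "data": {
  "series": "0.0002 0 0 0 0 0 1; 0.0004 0 0 0 0 0 1; 0.0004 0 0 0 0 0 1"
}}

```text
clock: 21.4
position: [0.5797, 0.1007, 0.0469]
ee_rot: [0.0, 0.601, 0.799, -0.0]
contact_force: [0.0, -4.0, -0.5]
width: 0.0211
gripper_force: 69.0
```

>>> {"op": "servo_tool", "data": {
  "series": "0.0001 0 0 0 0 0 1; 0.0002 0 0 0 0 0 1; 0.0002 0 0 0 0 0 1"
}}

```text
clock: 21.7
position: [0.5797, 0.1007, 0.0469]
ee_rot: [0.0, 0.601, 0.799, -0.0]
contact_force: [1.4, -5.8, 0.5]
width: 0.0212
gripper_force: 69.0
```

```bash
python3 st.py
```

```text
blue rows 94 186 cols 191 511 slant -0.9596617150251632
face trackx 72.52550429856942 [0.57969106 0.10073317 0.04688989] 21.7 F along -5.963408380418759 [ 1.41768794 -5.79765154  0.53414459]
```

>>> {"op": "servo_tool", "data": {
  "series": "0.0001 0 0 0 0 0 1; 0.0002 0 0 0 0 0 1; 0.0003 0 0 0 0 0 1; 0.0003 0 0 0 0 0 1; 0.0003 0 0 0 0 0 1"
}}

```text
clock: 22.25
position: [0.5797, 0.1008, 0.0469]
ee_rot: [0.001, 0.601, 0.799, -0.0]
contact_force: [1.0, -6.3, 0.8]
width: 0.0214
gripper_force: 69.0
```

```bash
python3 st.py
```

```text
blue rows 96 186 cols 191 511 slant -1.0129860723081094
face trackx 72.55407693709284 [0.57966555 0.10075554 0.04690731] 22.25 F along -6.289623366046089 [ 0.97562282 -6.26477878  0.83807292]
```

>>> {"op": "servo_tool", "data": {
  "series": "0.0001 0 0 0 0 0 1; 0.0003 0 0 0 0 0 1; 0.0004 0 0 0 0 0 1; 0.0004 0 0 0 0 0 1; 0.0004 0 0 0 0 0 1"
}}

```text
clock: 22.8
position: [0.5796, 0.1008, 0.0469]
ee_rot: [0.001, 0.601, 0.799, -0.001]
contact_force: [0.6, -7.1, 0.8]
width: 0.0216
gripper_force: 69.0
```

>>> {"op": "servo_tool", "data": {
  "series": "0 0 0 0 0 0 1; 0 0 0 0 0 0 1"
}}

```text
clock: 23.0
position: [0.5796, 0.1008, 0.0469]
ee_rot: [0.001, 0.601, 0.799, -0.001]
contact_force: [0.5, -7.5, 0.9]
width: 0.0212
gripper_force: 69.0
```

```bash
python3 st.py
```

```text
blue rows 97 186 cols 191 511 slant -1.5648816453443146
face trackx 72.62482318135561 [0.57963964 0.1008217  0.04693602] 23.0 F along -7.343147541423045 [ 0.47779056 -7.50500173  0.91552215]
```

~2.8 N/mm measured. I add 0.5 mm, then hold for more than a second.

>>> {"op": "servo_tool", "data": {
  "series": "0.0002 0 0 0 0 0 1; 0.0004 0 0 0 0 0 1; 0.0005 0 0 0 0 0 1; 0.0005 0 0 0 0 0 1; 0.0005 0 0 0 0 0 1"
}}

```text
clock: 23.55
position: [0.5796, 0.1009, 0.047]
ee_rot: [0.001, 0.601, 0.799, -0.001]
contact_force: [0.4, -8.6, 0.0]
width: 0.0212
gripper_force: 69.1
```

>>> {"op": "servo_tool", "data": {
  "series": "0 0 0 0 0 0 1; 0 0 0 0 0 0 1; 0 0 0 0 0 0 1; 0 0 0 0 0 0 1; 0 0 0 0 0 0 1"
}}

```text
clock: 24.05
position: [0.5796, 0.1009, 0.047]
ee_rot: [0.001, 0.601, 0.799, -0.001]
contact_force: [0.9, -7.7, 0.9]
width: 0.0213
gripper_force: 69.1
```

>>> {"op": "servo_tool", "data": {
  "series": "0 0 0 0 0 0 1; 0 0 0 0 0 0 1; 0 0 0 0 0 0 1; 0 0 0 0 0 0 1; 0 0 0 0 0 0 1"
}}

```text
clock: 24.55
position: [0.5796, 0.1008, 0.047]
ee_rot: [0.001, 0.601, 0.799, -0.001]
contact_force: [0.2, -8.3, 1.1]
width: 0.0213
gripper_force: 69.1
```

>>> {"op": "servo_tool", "data": {
  "series": "0 0 0 0 0 0 1; 0 0 0 0 0 0 1; 0 0 0 0 0 0 1; 0 0 0 0 0 0 1; 0 0 0 0 0 0 1"
}}

```text
clock: 25.05
position: [0.5796, 0.1008, 0.047]
ee_rot: [0.001, 0.601, 0.799, -0.001]
contact_force: [-0.1, -7.8, 1.0]
width: 0.0213
gripper_force: 69.1
```

```bash
python3 st.py
```

```text
blue rows 94 186 cols 191 511 slant -1.5050196420776842
face trackx 72.65162215769577 [0.57963269 0.10084759 0.04695736] 25.05 F along -7.44051079650196 [-0.11968725 -7.77879265  0.97660672]
```

>>> {"op": "servo_tool", "data": {
  "series": "0.0002 0 0 0 0 0 1; 0.0004 0 0 0 0 0 1; 0.0005 0 0 0 0 0 1; 0.0005 0 0 0 0 0 1; 0.0005 0 0 0 0 0 1"
}}

```text
clock: 25.6
position: [0.5796, 0.1009, 0.047]
ee_rot: [0.001, 0.601, 0.799, -0.001]
contact_force: [-0.1, -9.1, 0.9]
width: 0.0214
gripper_force: 69.1
```

>>> {"op": "servo_tool", "data": {
  "series": "0 0 0 0 0 0 1; 0 0 0 0 0 0 1; 0 0 0 0 0 0 1; 0 0 0 0 0 0 1; 0 0 0 0 0 0 1"
}}

```text
clock: 26.1
position: [0.5796, 0.1009, 0.047]
ee_rot: [0.001, 0.601, 0.799, -0.001]
contact_force: [0.8, -9.6, 1.2]
width: 0.0212
gripper_force: 69.1
```

>>> {"op": "servo_tool", "data": {
  "series": "0 0 0 0 0 0 1; 0 0 0 0 0 0 1; 0 0 0 0 0 0 1; 0 0 0 0 0 0 1; 0 0 0 0 0 0 1"
}}

```text
clock: 26.6
position: [0.5796, 0.1009, 0.047]
ee_rot: [0.001, 0.601, 0.799, -0.001]
contact_force: [1.5, -7.9, 0.9]
width: 0.0213
gripper_force: 69.1
```

>>> {"op": "servo_tool", "data": {
  "series": "0 0 0 0 0 0 1; 0 0 0 0 0 0 1; 0 0 0 0 0 0 1; 0 0 0 0 0 0 1; 0 0 0 0 0 0 1"
}}

```text
clock: 27.1
position: [0.5796, 0.1009, 0.047]
ee_rot: [0.001, 0.601, 0.799, -0.001]
contact_force: [0.5, -9.4, 0.4]
width: 0.0211
gripper_force: 69.1
```

```bash
python3 st.py
```

```text
blue rows 97 187 cols 191 511 slant -1.6996855313025492
face trackx 72.74102326215653 [0.57960854 0.10093367 0.04698381] 27.1 F along -9.195769191459105 [ 0.5033173  -9.42588303  0.377477  ]
```

Held at about 9 N for 1.5 s. I back off gently, then lift.

>>> {"op": "servo_tool", "data": {
  "series": "-0.001 0 0 0 0 0 1; -0.002 0 0 0 0 0 1; -0.004 0 0 0 0 0 1; -0.006 0 0 0 0 0 1; -0.009 0 0 0 0 0 1"
}}

```text
clock: 27.65
position: [0.5814, 0.095, 0.0467]
ee_rot: [-0.0, 0.601, 0.799, 0.0]
contact_force: [-0.5, 0.5, -1.4]
width: 0.0211
gripper_force: 69.0
```

>>> {"op": "servo_tool", "data": {
  "series": "-0.005 0 0 0 0 0 1; -0.012 0 0 0 0 0 1; -0.02 0 0 0 0 0 1; -0.03 0 0 0 0 0 1; -0.04 0 0 0 0 0 1"
}}

```text
clock: 28.15
position: [0.5929, 0.0549, 0.0468]
ee_rot: [0.0, 0.601, 0.799, 0.0]
contact_force: [-0.2, -0.2, -1.0]
width: 0.0209
gripper_force: 69.0
```

>>> {"op": "servo_tool", "data": {
  "series": "-0.01 0 -0.01 0 0 0 1; -0.01 0 -0.03 0 0 0 1; -0.01 0 -0.06 0 0 0 1; -0.01 0 -0.09 0 0 0 1; -0.01 0 -0.105 0 0 0 1"
}}

```text
clock: 28.65
position: [0.5971, 0.0454, 0.1555]
ee_rot: [0.002, 0.602, 0.799, 0.002]
contact_force: [0.5, -0.2, -1.2]
width: 0.0211
gripper_force: 69.0
```

```bash
python3 - <<'E'
from fit import *
a=eyes.get_image('wrist');s=manip.get_state();print(s['position'],s['ee_rot'],s['clock'],s['contact_force'])
Rm=rot(s['ee_rot']);print('tool shift',Rm.inv().apply(np.array([.4888,-.2967,.0279])-s['position']),'yaw',np.degrees(np.arctan2(*Rm.as_matrix()[[1,0],0])))
w=np.load('w2.npy')
for n,i in(('w2',w),('now',a)):
    m=(i[:,:,0].astype(int)>i[:,:,1]+50)&(i[:,:,0]>i[:,:,2]+50)
    m[270:]=0;m[:,:200]=0;m[:,310:]=0
    r,c=np.nonzero(m);b=np.nonzero(m&(i[:,:,0]>180));print(n,r.min(),c.min(),c.max(),b[0].min(),[np.nonzero(m[:,k])[0].min() for k in(225,255,290)])
save(np.vstack([a[:250]]),'w5.png',s=1.5)
E
```

```text
[0.59814388 0.04543266 0.15729424] [0.0035304  0.60158981 0.79879355 0.00247109] 28.7 [ 0.84468382 -0.20668773  0.91960725]
tool shift [-0.29828608 -0.20063389  0.12855023] yaw 106.03088416765917
w2 42 211 309 42 [np.int64(161), np.int64(86), np.int64(162)]
now 0 200 309 0 [np.int64(162), np.int64(23), np.int64(160)]
```

View pics/w5.png

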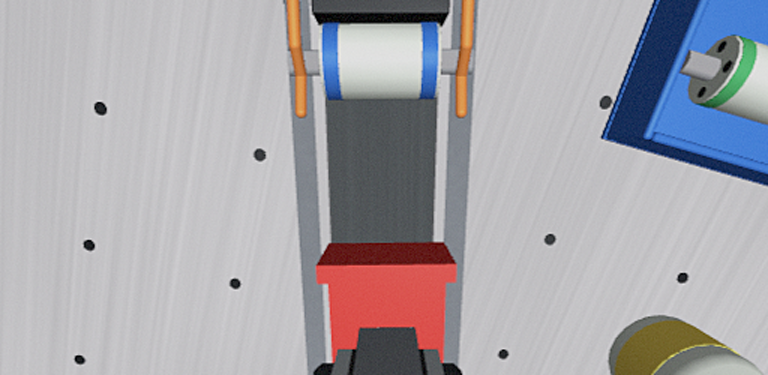

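The roller sits home against the stop with the hooks down behind its pins, and the paddle is unchanged in the grip. I return to the pad.

>>> {"op": "servo_tool", "data": {
  "series": "-0.02 -0.014 0 0 0 0 1; -0.055 -0.037 0 0 0 0 1; -0.092 -0.062 0 0 0 0 1; -0.13 -0.087 0 0 0 0 1; -0.168 -0.112 0 0 0 0 1"
}}

```text
clock: 29.2
position: [0.5333, -0.148, 0.1518]
ee_rot: [0.0, 0.601, 0.799, 0.0]
contact_force: [0.4, 0.6, -0.5]
width: 0.0209
gripper_force: 69.0
```

>>> {"op": "servo_tool", "data": {
  "series": "-0.038 -0.025 0 0 0 0 1; -0.075 -0.05 0 0 0 0 1; -0.11 -0.074 0 0 0 0 1; -0.13 -0.0875 0 0 0 0 1; -0.1305 -0.0875 0 0 0 4 1"
}}

```text
clock: 29.7
position: [0.4848, -0.2999, 0.1516]
ee_rot: [0.0, 0.631, 0.776, -0.001]
contact_force: [0.8, 0.8, -0.8]
width: 0.0215
gripper_force: 69.1
```

>>> {"op": "servo_tool", "data": {
  "series": "0 0 0 0 0 8 1; 0 0 0 0 0 16 1; 0 0 0 0 0 24 1; 0 0 0 0 0 32 1; 0 0 0 0 0 40 1"
}}

```text
clock: 30.2
position: [0.4858, -0.2962, 0.1516]
ee_rot: [-0.0, 0.858, 0.513, -0.0]
contact_force: [0.4, -0.3, -0.9]
width: 0.0216
gripper_force: 69.0
```

>>> {"op": "servo_tool", "data": {
  "series": "0 0 0 0 0 8 1; 0 0 0 0 0 16 1; 0 0 0 0 0 24 1; 0 0 0 0 0 32 1; 0 0 0 0 0 40 1"
}}

```text
clock: 30.7
position: [0.4858, -0.2961, 0.1516]
ee_rot: [-0.0, 0.982, 0.188, -0.0]
contact_force: [0.7, 0.8, -0.8]
width: 0.0211
gripper_force: 69.0
```

>>> {"op": "servo_tool", "data": {
  "series": "0 0 0 0 0 3.9 1; 0 0 0 0 0 3.9 1; 0 0 0 0 0 3.9 1; 0 0 0 0 0 3.9 1; 0 0 0 0 0 3.9 1"
}}

```text
clock: 31.2
position: [0.4862, -0.2959, 0.1518]
ee_rot: [-0.0, 0.987, 0.158, 0.0]
contact_force: [-0.5, 0.8, -0.8]
width: 0.0214
gripper_force: 69.0
```

```bash
python3 - <<'E'
from fit import *
s=manip.get_state();print(s['position'],s['ee_rot'],s['clock'])
Rm=rot(s['ee_rot']);print('tool shift',Rm.inv().apply(np.array([.4888,-.2967,.0279])-s['position']),'yaw',np.degrees(np.arctan2(*Rm.as_matrix()[[1,0],0])))
E
```

```text
[ 0.48618967 -0.29586389  0.15176119] [-6.43429813e-05  9.87433017e-01  1.58038073e-01  2.75487269e-05] 31.2
tool shift [0.00220973 0.00162369 0.12386117] yaw 18.186074316966174
```

>>> {"op": "servo_tool", "data": {
  "series": "0.002 0.0015 0.03 0 0 0 1; 0.002 0.0015 0.065 0 0 0 1; 0.002 0.0015 0.095 0 0 0 1; 0.002 0.0015 0.112 0 0 0 1; 0.002 0.0015 0.118 0 0 0 1"
}}

```text
clock: 31.7
position: [0.4874, -0.2957, 0.0317]
ee_rot: [-0.002, 0.987, 0.158, -0.001]
contact_force: [0.0, 0.7, -1.2]
width: 0.0214
gripper_force: 68.9
```

>>> {"op": "servo_tool", "data": {
  "series": "0 0 0.002 0 0 0 1; 0 0 0.0035 0 0 0 1; 0 0 0.0045 0 0 0 1; 0 0 0.0052 0 0 0 1; 0 0 0.0052 0 0 0 1"
}}

```text
clock: 32.2
position: [0.4889, -0.2968, 0.0292]
ee_rot: [0.0, 0.987, 0.158, 0.0]
contact_force: [-0.8, 1.0, -1.4]
width: 0.0211
gripper_force: 68.9
```

```bash
python3 -c "
from h import *
s=manip.get_state();print(s['position'],s['contact_force'],s['moment'])"
```

```text
[ 0.48888335 -0.29681925  0.02915569] [-0.78306921  0.97449903 -1.35156501] [-0.00168384  0.02439124 -0.01886149]
```

>>> {"op": "servo_tool", "data": {
  "series": "0 0 0.0004 0 0 0 1; 0 0 0.0008 0 0 0 1; 0 0 0.0012 0 0 0 1; 0 0 0.0012 0 0 0 1"
}}

```text
clock: 32.6
position: [0.4887, -0.2967, 0.028]
ee_rot: [0.0, 0.987, 0.158, 0.0]
contact_force: [-1.1, 0.6, 4.1]
width: 0.0214
gripper_force: 69.7
```

>>> {"op": "servo_tool", "data": {
  "series": "0 0 0.0003 0 0 0 1; 0 0 0.0004 0 0 0 1; 0 0 0.0004 0 0 0 1"
}}

```text
clock: 32.9
position: [0.4887, -0.2967, 0.028]
ee_rot: [0.0, 0.987, 0.158, 0.0]
contact_force: [-2.5, 1.6, 7.2]
width: 0.0214
gripper_force: 70.0
```

Seated with light contact. I release by opening gradually, then rise.

>>> {"op": "servo_tool", "data": {
  "series": "0 0 -0.0004 0 0 0 1; 0 0 -0.0004 0 0 0 0.6; 0 0 -0.0004 0 0 0 0.4; 0 0 -0.0004 0 0 0 0.2; 0 0 -0.0004 0 0 0 0",
  "squeeze": 30
}}

```text
clock: 33.4
position: [0.4886, -0.2966, 0.0271]
ee_rot: [-0.0, 0.987, 0.158, -0.0]
contact_force: [0.2, 0.2, 0.7]
width: 0.0758
gripper_force: 0.0
```

>>> {"op": "servo_tool", "data": {
  "series": "0 0 0 0 0 0 0; 0 0 0 0 0 0 0; 0 0 0 0 0 0 0; 0 0 0 0 0 0 0; 0 0 0 0 0 0 0"
}}

```text
clock: 33.9
position: [0.4886, -0.2966, 0.0274]
ee_rot: [-0.0, 0.987, 0.158, 0.0]
contact_force: [0.2, -0.0, -0.5]
width: 0.0849
gripper_force: 0.0
```

>>> {"op": "servo_tool", "data": {
  "series": "0 0 -0.01 0 0 0 0; 0 0 -0.03 0 0 0 0; 0 0 -0.06 0 0 0 0; 0 0 -0.09 0 0 0 0; 0 0 -0.12 0 0 0 0"
}}

```text
clock: 34.4
position: [0.4885, -0.2965, 0.1493]
ee_rot: [0.0, 0.987, 0.158, 0.0]
contact_force: [1.0, 0.4, -0.0]
width: 0.0853
gripper_force: 0.0
```

>>> {"op": "servo_tool", "data": {
  "series": "-0.02 0 -0.03 0 0 0 0; -0.04 0 -0.06 0 0 0 0; -0.06 0 -0.09 0 0 0 0; -0.06 0 -0.09 0 0 0 0; -0.06 0 -0.09 0 0 0 0"
}}

```text
clock: 34.9
position: [0.4316, -0.3155, 0.2386]
ee_rot: [0.001, 0.988, 0.157, 0.001]
contact_force: [-0.4, -0.4, -0.1]
width: 0.0856
gripper_force: 0.0
```

```bash
python3 - <<'E'
from h import *
a=eyes.get_image('wrist');b=eyes.get_image('scene')
print(manip.get_state()['position'])
x=cv2.resize(a,(480,360));y=cv2.resize(b[130:290,195:355],(320,360),interpolation=cv2.INTER_CUBIC)
save(np.hstack([x,y]),'end.png')
E
```

```text
[ 0.43144018 -0.31466122  0.23654602]
```

View pics/end.png

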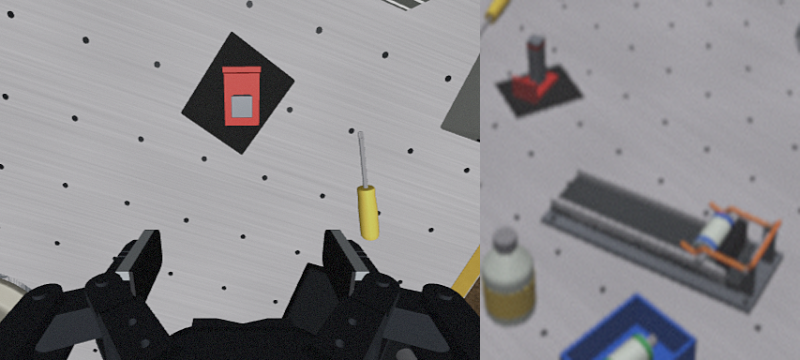

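The paddle stands on its pad at (241,98) and the roller is home under the catch at (715,230), so I hand the job in.

```bash
python3 -c "
from rig import manip
print(manip.sign_off())"
```

```text
the job is handed in; nothing more can be done
None
```

The job is handed in: the roller is home against the stop with the catch shut behind it, it was held there at about 9 N for 1.5 s, and the paddle stands on its pad again (about 35 s of the 67 s used).

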